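# Close a catering carton and hold the spring-return flap hold-down at its mark

### The arm

A 6-joint arm with a two-finger parallel gripper is mounted at the origin on a cart in front of the work surface, level with it; the furniture and walls round the work are solid. World frame = base frame: x ahead of the robot, y to its left, z up, the work surface at z = 0. Lengths are in m, angles in degrees, forces in N, time in s.
With the tool pointing down it reaches from about 0.425 to 0.95 m from the base axis. Payload 3.5 kg.
Tool frame: the origin (TCP) lies midway between the tips of the shut fingers; the grasp point (between the pads) lies robot.grasp_offset behind it (robot.grasp_offset is the distance from the TCP to the grasp point, in m); z points along the fingers, y is the line along which they close (so a half turn about z gives the same grasp; the last joint's range is limited). The gripper opens to 85 mm and grips with 20 to 120 N. Pads are 22 mm wide; open, the fingers measure 114 mm over their backs; the gripper's body (76 mm by 85 mm) begins 54 mm behind the grasp point. The pads swing forward as they close: fully open they stand 13 mm farther back than shut.
Start: joints at [58.327, 16.404, 90.338, -0, 73.258, -8.594], TCP at [0.265, 0.621, 0.231] pointing down, gripper open.
Joint ranges: [-158.93, 158.93], [-51.34, 127.21], [12.03, 142.37], [-87.48, 267.48], [13.55, 161.25], [-162.69, 162.69]. Speed limits (degrees/s): [159.86, 159.86, 180, 180, 180, 180].

### API

Orientations are given as [roll, pitch, yaw] about the fixed x, y, z axes, in that order (R = Rz(yaw) Ry(pitch) Rx(roll)).
In Python, from rig import robot, viewer, models gives the robot as it stands.
- The arm moves only by the tool carry_out, never from a script. Its argument "targets" is a list of rows, each a list of 6 numbers: the shift along the world's x, y, z each as a share of 0.5 m, from -1 to 1, then the turn, a rotation vector about the world's x, y, z each as a share of 180 degrees, from -1 to 1. In form: [[dx, dy, dz, ax, ay, az], ...]. A call has exactly 10 rows; each row shifts and turns the commanded pose from where the row before left it; what a row does not reach is not made up. A row lasts 1/12 s, in which the tool goes at most 41.7 mm and 7.16 degrees, less where a joint would pass 70% of its speed; a pose out of reach is approached as far as the arm can. A call with a number of a shift or a turn outside -1 to 1 is refused whole. A call with a gripper value outside its range is refused whole. "jaw" is the closure, from -1 (fully open) to 1 (shut), set as the call begins (left out, the last holds). The fingers move at their own pace and stop on an object; "squeeze" is the grip in N (left out, the last holds). Time passes only in rows, so rows that do not move let the fingers close, or fill a call up. It gives the time, the measured TCP pose, the force, the opening and the grip force at its end, in the units of the state.
- robot.get_obs(): the state, without advancing time (a new reading comes with each control period).
- viewer.snapshot(name): name is "side" or "top"; returns (picture, depth): 384x512x3 uint8, blue, green, red; 384x512 float32, m along the optical axis (not along the pixel's ray), 0 where there is no reading.
- viewer.camera_info(name): a dict with "fx", "fy", "cx", "cy" (pixels), "distortion" ([k1, k2, p1, p2, k3] as OpenCV has them; the pictures are not rectified), "extrinsics" (4x4, takes a point from camera to world coordinates). Camera axes: x right, y down, z forward; pixel columns grow to the right and rows downward; lengths in m; the calibration is good to about 2 mm. A picture is of the moment at which its call begins. camera_info takes no time and is no camera call.
- robot.hand_in(): hands the job in; it is judged then, once.
Trained networks look in the newest picture that a camera, given by its name, has taken for a name from the list of things; names that differ only in an ending like _2 or _b are one class to them, and where a whole thing is asked for, a point or a joint stands for the part that bears it (a point fixed in the world has none). Each returns a list of dicts, best first, with "confidence" (0 to 1); they miss things now and then, are a little off and sometimes report something else, mostly with a low value. They report only what shows in the picture. A call takes as long as a camera call.
- models.look_for(camera, target): "rect" ([left, top, right, bottom] in pixels, round what is visible of it).
- models.landmark_of(camera, target): "centre" ([column, row] in pixels: a listed point, or the origin of a listed thing).
The state is a dict: "time_s": time; "qpos": joint angles; "joint_vel": joint speeds; "joint_efforts": joint torques, N m; "tool_pos": TCP position; "tool_rot": TCP orientation; "ft_force": force on the tool from outside, world axes, zero at the start; "ft_torque": the same for the moment, N m; "width": finger opening in m; "grasp_force": force on a finger pad.
Only numpy, scipy, OpenCV 4.12 (cv2) and the standard library are available. Lean on these libraries where they do the work, as an engineer would, in place of code of your own. Each camera call takes 0.05 s, during which the arm holds its last target. There are 200 camera calls.

### The job

Close the cardboard carton in the packing stand: fold its two short flaps down first, then its two long flaps over them. Then pull the stand's spring-return hold-down fork out over the flaps by its black bar handle until its pointer is level with the mark on the index clamp, and finish while still holding it there, flaps pressed shut, ready for taping (the spring would draw it back if you let go). Leave the index clamp where it is set, and the kitchen timer, the thermometer and the ramekin where they are.

Things in the scene. Friction and masses are not known exactly. Their poses are not given: they have to be found in the camera images.
- packing_stand: steel packing stand (fixed) holding an open carton. Origin on the table under the carton's centre, z up, +y along the stand from the carton to the hold-down slide, +x away from the robot. Base plate x -92 to 80, y -106 to 318 mm. Carton 130 (x) by 180 (y) mm, rim 90 mm above the table, a pan inside. Slide end plates 92 mm high at y = 99 and 303; spring tube behind, to y = 453
- short_flap_left (a joint): opening angle (rad) of the short flap at the carton's left (+y, slide) end: 0 = folded flat, 1.57 = upright, more = leaning outwards (starts 1.35 to 1.75). Hinge line at y = 88, z = 90 mm (stand frame). 1 to 5 N at 45 mm from the hinge folds it; the crease is springy: pressed flat and let go, it rises to rest ajar at about 0.3 rad and stays
- short_flap_left_edge (a point): middle of the free edge of the short flap at the carton's left (+y, slide) end, a cardboard flap 122 wide x 64 long mm, 3 mm thick, hinged on the carton's rim; closed, it reaches 64 mm towards -y, under the long flaps. Axes as the stand's when closed
- short_flap_right (a joint): opening angle (rad) of the short flap at the carton's right (-y) end: 0 = folded flat, 1.57 = upright, more = leaning outwards (starts 1.35 to 1.75). Hinge line at y = -88, z = 90 mm (stand frame). 1 to 5 N at 45 mm from the hinge folds it; the crease is springy: pressed flat and let go, it rises to rest ajar at about 0.3 rad and stays
- short_flap_right_edge (a point): middle of the free edge of the short flap at the carton's right (-y) end, a cardboard flap 122 wide x 64 long mm, 3 mm thick, hinged on the carton's rim; closed, it reaches 64 mm towards +y, under the long flaps. Axes as the stand's when closed
- long_flap_front (a joint): opening angle (rad) of the long flap on the carton's front side (-x, the robot's): 0 = folded flat, 1.57 = upright, more = leaning outwards (starts 1.63 to 1.85). Hinge line at x = -65, z = 94 mm (stand frame). 1 to 5 N at 45 mm from the hinge folds it; the crease is springy: pressed flat and let go, it rises to rest ajar at about 0.3 rad and stays
- long_flap_front_edge (a point): middle of the free edge of the long flap on the carton's front side (-x, the robot's), a cardboard flap 178 wide x 64 long mm, 3 mm thick, hinged on the carton's rim; closed, it reaches 64 mm towards +x, to the middle seam. Axes as the stand's when closed
- long_flap_back (a joint): opening angle (rad) of the long flap on the carton's far side (+x): 0 = folded flat, 1.57 = upright, more = leaning outwards (starts 1.63 to 1.85). Hinge line at x = 65, z = 94 mm (stand frame). 1 to 5 N at 45 mm from the hinge folds it; the crease is springy: pressed flat and let go, it rises to rest ajar at about 0.3 rad and stays
- long_flap_back_edge (a point): middle of the free edge of the long flap on the carton's far side (+x), a cardboard flap 178 wide x 64 long mm, 3 mm thick, hinged on the carton's rim; closed, it reaches 64 mm towards -x, to the middle seam. Axes as the stand's when closed
- hold_down (a joint): travel (m) of the hold-down fork: 0 = drawn back (start), grows as it is pulled along the stand's -y over the carton; stop at 0.138. Spring 6 N at 0, 11 N at 0.12; up to 18 N near 0.07, where the toes meet the ajar flaps and press them flat. Two tines 16 mm wide at x = -30 and 30 mm, underside 98 mm above the table, upturned toes to 129 mm high, ending at y = 123 at rest
- handle (a point): middle of the fork's black bar handle: round bar 16 mm thick lying along the stand's x, 78 mm clear between two posts, axis 146 mm above the table, 43 mm above the steel plate under it; at rest at x = 0, y = 262 mm (stand frame). It can be taken from above with the fingers closing along the stand's y. Axes as the stand's
- pointer (a point): tip of the small steel pointer on the robot's side of the hold-down, 103 mm above the table, at x = -75 mm, in line (in y) with the handle bar; moves with the hold-down. Axes as the stand's
- index_mark (a point): tip of the mark on the index clamp, a dark steel block about 16 mm long with an upright blade and a brass thumbscrew, tight on the scale bar on the robot's side of the slide. At x = -78 mm, 103 mm above the table, so that the pointer passes it freely. Its y differs from run to run (100 to 125 mm of travel from rest). Axes as the stand's
- kitchen_timer: white wind-up kitchen timer, 74 mm across, 50 mm high, standing behind the stand; origin under its centre
- probe_thermometer: white pen thermometer with steel probe, 218 x 36 x 21 mm, lying in front of the stand at its right; origin under its centre
- ramekin: white ramekin, 72 mm across, 45 mm high, behind the stand, to the left of the timer; origin under its centre

How it is judged (in metres and radians):
On the way, in this order (a step that is already met when the one before it is completed fails the run):
1. both short flaps folded down (value of joint each of short_flap_left, short_flap_right below 0.55 rad), for 0.1 s.
2. both long flaps folded down over them (all of step 1 and value of joint each of long_flap_front, long_flap_back below 0.55 rad), for 0.1 s.
3. the hold-down is pulled out until its pointer faces the index mark (within 6 mm) (y of pointer in the frame of index_mark between -0.006 and 0.006 m), for 0.3 s.
At the end, for the whole second after the job is handed in: the hold-down is held by the robot's fingers (more than 2 N on it) with its pointer level with the index mark within 6 mm, and all four flaps are pressed shut (each within 0.15 rad of flat) (all of step 3 and value of joint each of short_flap_left, short_flap_right, long_flap_front, long_flap_back below 0.15 rad and contact force between the fingers and hold_down above 2 N); the arm keeps its last pose, push and grip.
It fails at once if a long flap is folded down (below 0.6 rad) while a short one still stands (above 0.8 rad) (value of joint any of long_flap_front, long_flap_back below 0.6 rad and value of joint any of short_flap_left, short_flap_right above 0.8 rad).
It fails at once if the index clamp is pushed more than 5 mm along its scale (distance of index_mark from where it was at the start of the episode above 0.005 m).
It fails at once if the kitchen timer is moved by more than 30 mm (distance of kitchen_timer from where it was at the start of the episode above 0.03 m).
It fails at once if the thermometer is moved by more than 30 mm (distance of probe_thermometer from where it was at the start of the episode above 0.03 m).
It fails at once if the ramekin is moved by more than 30 mm (distance of ramekin from where it was at the start of the episode above 0.03 m).
It also fails if it takes over 54 s, if anything falls off the work surface, if the arm or the gripper's body presses on something with over 40 N, if the wrist force passes 120 N, or if a joint passes its speed limit or range.

## Working session

There is one attempt and no reset: what is moved stays moved. The work goes in short steps, Python scripts to look and compute and a tool call to move; the robot and the scene stay as the last step left them, time stands still between calls to the robot, and variables do not carry over. Pictures are saved under pics/ and viewed, at most 10 in all, crops included, and the job is handed in when it is done.

Besides the shell and the picture viewer there is one more tool, called after "Call:" as name([rows], argument=value, ...), one row to a line, values as JSON. carry_out: Moves the arm, as the interface text tells. Its arguments: {"type":"object","properties":{"targets":{"type":"array","items":{"type":"array","items":{"type":"number","minimum":-1,"maximum":1}}},"jaw":{"type":"number"},"squeeze":{"type":"number"}},"required":["targets"]}

```bash
mkdir -p pics; ls; cat > h.py <<'E'
import numpy as np, cv2, json
from rig import robot, viewer, models
def ray(cam,uv):
    c=viewer.camera_info(cam);K=np.array([[c['fx'],0,c['cx']],[0,c['fy'],c['cy']],[0,0,1]])
    n=cv2.undistortPoints(np.array([[uv]],float),K,np.array(c['distortion'],float))[0,0]
    E=np.array(c['extrinsics']);return E[:3,3],E[:3,:3]@np.array([n[0],n[1],1.])
def tri(a,b):
    (o1,d1),(o2,d2)=a,b
    A=np.stack([d1,-d2],1);s=np.linalg.lstsq(A,o2-o1,rcond=None)[0]
    p,q=o1+s[0]*d1,o2+s[1]*d2
    return (p+q)/2,np.linalg.norm(p-q)
def atz(cam,uv,z):
    o,d=ray(cam,uv);return o+d*(z-o[2])/d[2]
E
python3 - <<'E'
from h import *
for n in('side','top'):
    p,d=viewer.snapshot(n);cv2.imwrite(f'pics/{n}0.png',p);np.save(f'{n}0.npy',d)
    c=viewer.camera_info(n);print(n,np.round(np.array(c['extrinsics']),2).tolist(),c['fx'])
for t in ['packing_stand','handle','pointer','index_mark','short_flap_left_edge','short_flap_right_edge','long_flap_front_edge','long_flap_back_edge','kitchen_timer','probe_thermometer','ramekin']:
    r=[models.landmark_of(n,t)[:1] for n in('side','top')]
    print(t,[(np.round(x[0]['centre'],1).tolist(),round(x[0]['confidence'],2)) if x else None for x in r])
    if all(r):
        p,e=tri(*[ray(n,x[0]['centre']) for n,x in zip(('side','top'),r)]);print('   ',np.round(p,4),round(e,4))
print(robot.get_obs(),robot.grasp_offset)
E
```

```text
pics
side [[-0.83, -0.48, 0.29, 0.31], [-0.56, 0.72, -0.42, 0.41], [-0.01, -0.51, -0.86, 0.88], [0.0, 0.0, 0.0, 1.0]] 348.2891801232965
top [[0.01, -0.99, 0.15, 0.36], [-1.0, -0.02, -0.0, 0.04], [0.01, -0.15, -0.99, 1.29], [0.0, 0.0, 0.0, 1.0]] 491.6784162360833
packing_stand [([264.1, 195.0], 0.73), ([271.1, 191.1], 0.83)]
    [ 0.5793 -0.0036  0.0046] 0.0006
handle [([217.4, 254.5], 0.76), ([166.0, 199.7], 0.61)]
    [0.5326 0.2473 0.1557] 0.0062
pointer [([246.7, 271.2], 0.94), ([172.9, 232.4], 0.74)]
    [0.462  0.2341 0.1244] 0.0121
index_mark [([271.1, 232.6], 0.38), ([222.1, 219.2], 0.39)]
    [0.4869 0.1168 0.0902] 0.0129
short_flap_left_edge [([251.4, 191.2], 0.93), ([239.4, 182.6], 0.68)]
    [0.5699 0.0748 0.151 ] 0.0076
short_flap_right_edge [([277.9, 142.0], 0.82), ([313.5, 174.1], 0.49)]
    [ 0.6001 -0.1004  0.1337] 0.0003
long_flap_front_edge [([293.6, 176.8], 0.43), ([278.0, 212.4], 0.63)]
    [ 0.5026 -0.0152  0.1558] 0.0028
long_flap_back_edge [([237.3, 152.7], 0.61), ([272.9, 151.4], 0.9)]
    [6.543e-01 4.000e-04 1.558e-01] 0.0113
kitchen_timer [([213.9, 163.5], 
[... 252 characters left out ...]
4] 0.0074
{'time_s': 1.2, 'qpos': array([ 5.83283087e+01,  1.64043558e+01,  9.03384246e+01,  2.23230381e-04,
        7.32584052e+01, -8.59327361e+00]), 'joint_vel': array([ 0.01035414, -0.02574822,  0.02371988,  0.07017692, -0.11534159,
       -0.03833316]), 'joint_efforts': array([-8.85665777e-04, -4.05971575e+01, -2.92934275e+01, -1.71248012e-04,
        7.78660251e-04,  2.99713406e-06]), 'tool_pos': array([0.2645456 , 0.62098308, 0.23131658]), 'tool_rot': array([-1.79998860e+02, -3.88522609e-04,  1.56921518e+02]), 'ft_force': array([-0.48532948, -1.53740434, -0.0678035 ]), 'ft_torque': array([-0.01464141,  0.06711584, -0.06155388]), 'grasp_force': 0.0, 'width': 0.08536501410709466} 0.0187
```

```bash
python3 -c "
import cv2
a=cv2.imread('pics/side0.png');b=cv2.imread('pics/top0.png')
cv2.imwrite('pics/a.png',cv2.resize(a[90:340,120:440],None,fx=2.4,fy=2.4,interpolation=2))
cv2.imwrite('pics/b.png',cv2.resize(b[90:300,100:400],None,fx=2.6,fy=2.6,interpolation=2))"
```

```text
(no output)
```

View pics/a.png

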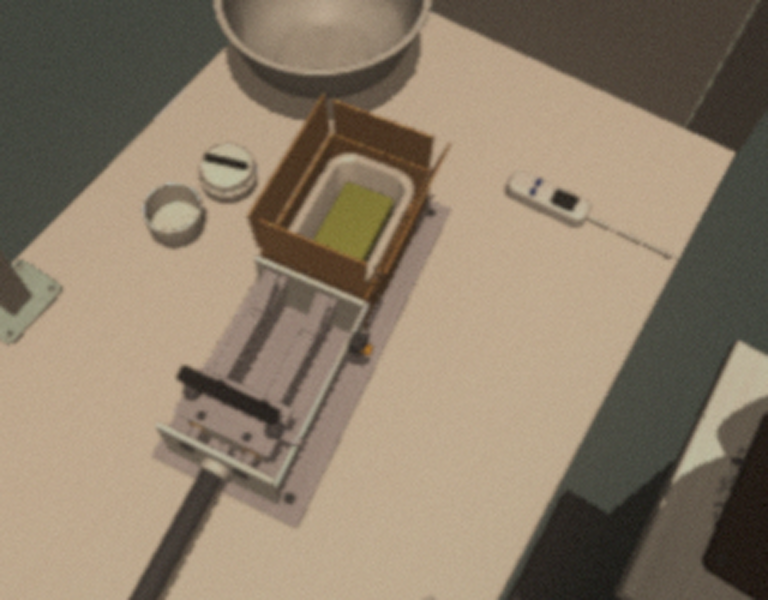

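View pics/b.png

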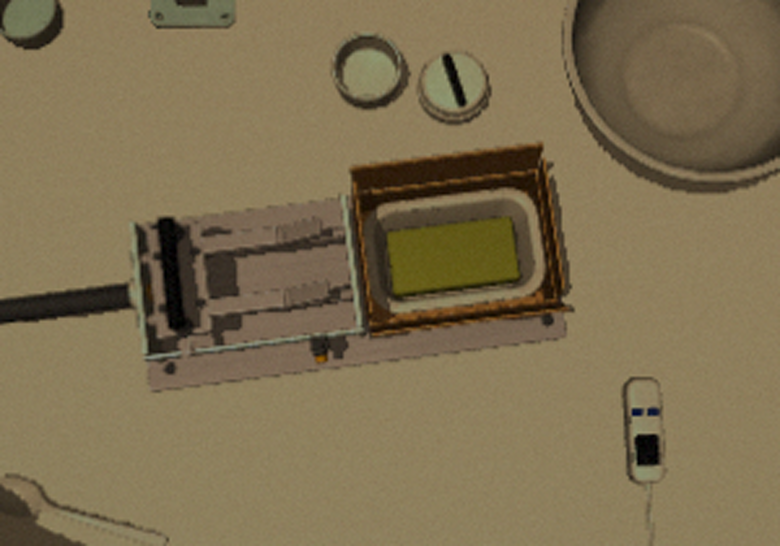

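The side view shows the carton with four flaps up (crop ~(345,190)), the slide with the black handle at (230,395) and the clamp at (360,345). The top view shows the handle at (173,275), the base plate's near corners at (152,388) and (566,337), and the clamp at (320,345). Next I fit the stand pose from these points.

```bash
python3 - <<'E'
from h import *
from scipy.optimize import least_squares
T=lambda u,v:(100+u/2.6,90+v/2.6); S=lambda u,v:(120+u/2.4,90+v/2.4)
pts=[('top',T(152,388),(-92,318,3)),('top',T(566,337),(-92,-106,3)),('top',T(173,275),(0,262,154)),
('side',S(230,393),(0,262,150)),('side',S(298,525),(-92,318,3)),('side',S(450,207),(-92,-106,3)),
('top',(271.1,191.1),(0,0,0)),('side',(264.1,195),(0,0,0)),('top',(172.9,232.4),(-75,262,103)),('side',(246.7,271.2),(-75,262,103))]
def res(p,full=False):
    c,s=np.cos(p[2]),np.sin(p[2]);o=[]
    for cam,uv,q in pts:
        q=np.array(q)/1e3;w=atz(cam,uv,q[2])[:2]
        m=np.array([p[0]+c*q[0]-s*q[1],p[1]+s*q[0]+c*q[1]]);o.append(w-m)
    return np.array(o) if full else np.ravel(o)
r=least_squares(res,[.58,0,.12],loss='soft_l1',f_scale=.004)
print(r.x,np.degrees(r.x[2]));print(np.round(res(r.x,True)*1e3,1))
p=r.x;c,s=np.cos(p[2]),np.sin(p[2]);R=np.array([[c,-s],[s,c]])
def loc(w):return np.round((R.T@(w[:2]-p[:2]))*1e3,1)
for cam,n,uv,z in [('top','edgeL',(239.4,182.6),.15),('top','edgeR',(313.5,174.1),.15),('top','front',(278,212.4),.155),('top','back',(272.9,151.4),.155),('top','mark',(222.1,219.2),.103),('side','mark',(271.1,232.6),.103),('top','ptr',(172.9,232.4),.103),('side','ptr',(246.7,271.2),.103)]:
    print(n,cam,loc(atz(cam,uv,z)))
for n,f in [('top',(195,195,60,60)),('side',(235,200,60,50))]:
    im=cv2.imread(f'pics/{n}0.png');x,y,w,h=f
    cv2.imwrite(f'pics/z{n}.png',cv2.resize(im[y:y+h,x:x+w],None,fx=7,fy=7,interpolation=2))
a=cv2.imread('pics/ztop.png');b=cv2.imread('pics/zside.png')
H=max(a.shape[0],b.shape[0]);pad=lambda i:cv2.copyMakeBorder(i,0,H-i.shape[0],0,0,0)
cv2.imwrite('pics/z.png',cv2.resize(np.hstack([pad(a),pad(b)]),(800,400)))
E
```

```text
[ 0.581457   -0.01104444  0.1517666 ] 8.695585540103774
[[ 4.9 -0.1]
 [-1.3  2.7]
 [-2.6 -2.4]
 [-0.5 -0.3]
 [ 2.6 -2.4]
 [ 1.4 -0.1]
 [-1.7  7.2]
 [-0.4  5.3]
 [-9.8 -1. ]
 [ 4.6 -5.8]]
edgeL top [ 5.6 87.2]
edgeR top [  2.1 -88.7]
front top [-77.1   7.9]
back top [68.2 -1.1]
mark top [-69.1 140.7]
mark side [-82.6 145.6]
ptr top [-84.8 262.5]
ptr side [-71.3 255.6]
```

View pics/z.png

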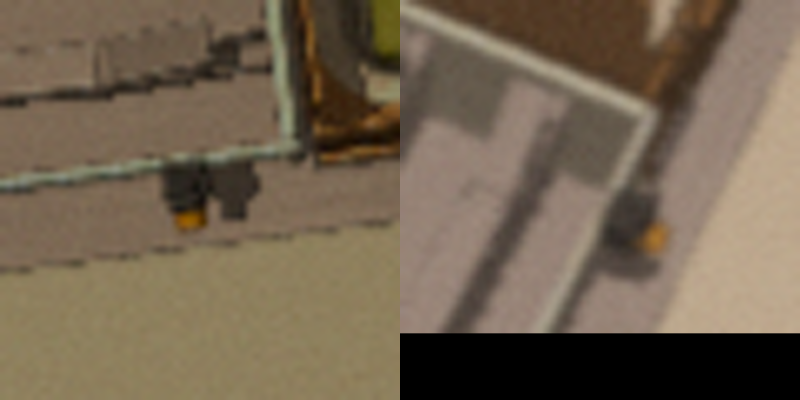

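The block spans z-crop columns 163–208 in the top view and is centred near (633,222) in the side view, so the mark is at stand y ≈ 142 and the travel is about 119 mm. The stand is at (0.581, -0.011) with yaw about 8.7°. First move: towards the outside of the left short flap, with the fingers shut.

Call:
carry_out([
  [0.037,-0.063,0,0,0,0.011],
  [0.037,-0.063,0,0,0,0.011],
  [0.037,-0.063,0,0,0,0.011],
  [0.037,-0.063,0,0,0,0.011],
  [0.037,-0.063,0,0,0,0.011],
  [0.037,-0.063,0,0,0,0.011],
  [0.037,-0.063,0,0,0,0.011],
  [0.037,-0.063,0,0,0,0.011],
  [0.037,-0.063,0,0,0,0.011],
  [0.037,-0.063,0,0,0,0.011],
], jaw=1, squeeze=40)

```text
time_s: 2.03
tool_pos: [0.4502, 0.3044, 0.2317]
tool_rot: [180.0, 0.0, 176.8]
ft_force: [1.3, 0.6, 1.1]
width: -0.0003
grasp_force: 0.0
```

Call:
carry_out([
  [0.037,-0.063,0,0,0,0.011],
  [0.037,-0.063,0,0,0,0.011],
  [0.037,-0.063,0,0,0,0.011],
  [0.037,-0.063,0,0,0,0.011],
  [0.037,-0.063,0,0,0,0.011],
  [0.037,-0.063,0,0,0,0.011],
  [0,0,-0.06,0,0,0],
  [0,0,-0.06,0,0,0],
  [0,0,-0.06,0,0,0],
  [0,0,0,0,0,0],
])

```text
time_s: 2.87
tool_pos: [0.5561, 0.1163, 0.1344]
tool_rot: [179.9, -0.7, -171.5]
ft_force: [-0.9, 0.5, -1.3]
width: 0.0004
grasp_force: 0.0
```

Call:
carry_out([
  [0.008,-0.049,-0.006,0,0,0],
  [0.005,-0.03,-0.002,0,0,0],
  [0.004,-0.024,-0.008,0,0,0],
  [0.003,-0.02,-0.014,0,0,0],
  [0.002,-0.016,-0.02,0,0,0],
  [0.002,-0.01,-0.016,0,0,0],
  [0.001,-0.006,-0.016,0,0,0],
  [0,0,-0.008,0,0,0],
  [0,0,0,0,0,0],
  [0,0,0,0,0,0],
])

```text
time_s: 3.7
tool_pos: [0.5721, 0.04, 0.0953]
tool_rot: [179.9, -0.2, -171.4]
ft_force: [0.3, -0.1, -0.8]
width: 0.0005
grasp_force: 0.1
```

```bash
python3 - <<'E'
from h import *
p,d=viewer.snapshot('side');cv2.imwrite('pics/c.png',cv2.resize(p[90:290,150:400],None,fx=2.4,fy=2.4,interpolation=2))
print(robot.get_obs()['ft_force'])
E
```

```text
[ 0.31977617 -0.15531243  0.43960179]
```

View pics/c.png

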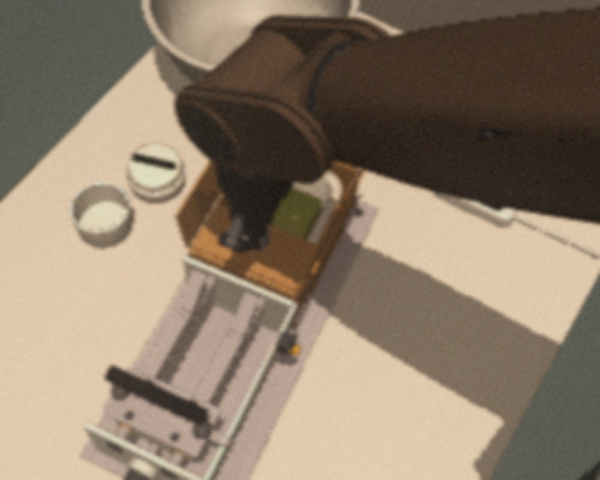

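The side view shows the left short flap folded flat under the fingers (crop ~(250,235)), the other three still upright. Now the right one.

Call:
carry_out([
  [0,0,0.08,0,0,0],
  [0,0,0.08,0,0,0],
  [0.011,-0.074,0.02,0,0,0],
  [0.011,-0.074,0,0,0,0],
  [0.011,-0.074,0,0,0,0],
  [0.011,-0.074,0,0,0,0],
  [0.011,-0.074,0,0,0,0],
  [0,0,-0.046,0,0,0],
  [0,0,-0.046,0,0,0],
  [0,0,0,0,0,0],
])

```text
time_s: 4.58
tool_pos: [0.5971, -0.1446, 0.1348]
tool_rot: [179.7, -0.5, -171.5]
ft_force: [-1.5, 0.8, -1.1]
width: -0.0003
grasp_force: 0.0
```

Call:
carry_out([
  [-0.008,0.049,-0.006,0,0,0],
  [-0.005,0.03,-0.002,0,0,0],
  [-0.004,0.024,-0.008,0,0,0],
  [-0.003,0.02,-0.014,0,0,0],
  [-0.003,0.02,-0.02,0,0,0],
  [-0.002,0.014,-0.016,0,0,0],
  [-0.001,0.006,-0.016,0,0,0],
  [0,0,-0.008,0,0,0],
  [0,0,0,0,0,0],
  [0,0,0,0,0,0],
])

```text
time_s: 5.42
tool_pos: [0.5868, -0.0641, 0.0943]
tool_rot: [179.9, -0.1, -171.4]
ft_force: [0.4, -0.2, 0.1]
width: 0.0001
grasp_force: 0.1
```

Call:
carry_out([
  [0,0,0.08,0,0,0],
  [0,0,0.08,0,0,0],
  [0,0,0.026,0,0,0],
  [-0.059,0.018,0,0,0,0],
  [-0.059,0.018,0,0,0,0],
  [-0.059,0.018,0,0,0,0],
  [-0.059,0.018,0,0,0,0],
  [0,0,-0.046,0,0,0],
  [0,0,-0.046,0,0,0],
  [0,0,0,0,0,0],
])

```text
time_s: 6.25
tool_pos: [0.4659, -0.0274, 0.1383]
tool_rot: [179.8, -0.4, -171.4]
ft_force: [-0.6, 0.5, -0.1]
width: 0.0002
grasp_force: 0.0
```

```bash
python3 - <<'E'
from h import *
p,d=viewer.snapshot('side');q,d=viewer.snapshot('top')
cv2.imwrite('pics/d.png',np.hstack([cv2.resize(p[90:290,150:400],(400,320)),cv2.resize(q[90:290,150:400],(400,320))]))
o=robot.get_obs();print(o['ft_force'],o['tool_pos'])
E
```

```text
[-0.05498054 -0.53920013  0.38114662] [ 0.46889807 -0.02817889  0.14185328]
```

View pics/d.png

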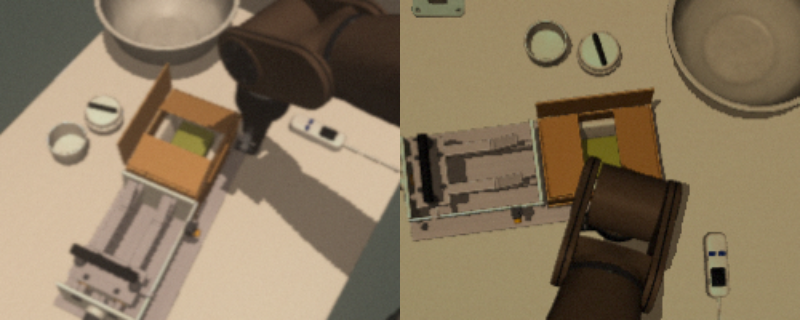

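Both short flaps lie down in both views, and the finger stands in front of the front long flap. Folding it now.

Call:
carry_out([
  [0.04,0.006,0,0,0,0],
  [0.038,0.006,0,0,0,0],
  [0.028,0.004,-0.002,0,0,0],
  [0.022,0.003,-0.008,0,0,0],
  [0.018,0.003,-0.012,0,0,0],
  [0.016,0.002,-0.016,0,0,0],
  [0.01,0.002,-0.018,0,0,0],
  [0.004,0,-0.016,0,0,0],
  [0,0,-0.008,0,0,0],
  [0,0,0,0,0,0],
])

```text
time_s: 7.18
tool_pos: [0.558, -0.0152, 0.1021]
tool_rot: [-180.0, 0.0, -171.4]
ft_force: [0.2, 0.5, 0.3]
width: 0.0001
grasp_force: 0.2
```

Call:
carry_out([
  [0,0,0.08,0,0,0],
  [0,0,0.08,0,0,0],
  [0,0,0.016,0,0,0],
  [0.069,0.011,0,0,0,0],
  [0.069,0.011,0,0,0,0],
  [0.069,0.011,0,0,0,0],
  [0.069,0.011,0,0,0,0],
  [0,0,-0.046,0,0,0],
  [0,0,-0.046,0,0,0],
  [0,0,0,0,0,0],
])

```text
time_s: 8.02
tool_pos: [0.6924, 0.0075, 0.1381]
tool_rot: [179.8, -0.6, -171.4]
ft_force: [-1.3, -0.7, -3.1]
width: 0.0001
grasp_force: 0.0
```

Call:
carry_out([
  [-0.04,-0.006,0,0,0,0],
  [-0.038,-0.006,0,0,0,0],
  [-0.028,-0.004,-0.002,0,0,0],
  [-0.022,-0.003,-0.008,0,0,0],
  [-0.018,-0.003,-0.012,0,0,0],
  [-0.016,-0.002,-0.016,0,0,0],
  [-0.01,-0.002,-0.018,0,0,0],
  [-0.004,0,-0.016,0,0,0],
  [0,0,-0.008,0,0,0],
  [0,0,0,0,0,0],
])

```text
time_s: 8.85
tool_pos: [0.6066, -0.006, 0.1027]
tool_rot: [180.0, -0.2, -171.4]
ft_force: [-0.5, 0.2, 0.3]
width: -0.0
grasp_force: 0.2
```

Call:
carry_out([
  [0,0,0.08,0,0,0],
  [0,0,0.08,0,0,0],
  [0,0,0.076,0,0,0],
  [-0.019,0.072,0,0,0,0],
  [-0.019,0.072,0,0,0,0],
  [-0.019,0.072,0,0,0,0],
  [-0.019,0.072,0,0,0,0],
  [-0.019,0.072,0,0,0,0],
  [-0.019,0.072,0,0,0,0],
  [-0.019,0.072,0,0,0,0],
])

```text
time_s: 9.68
tool_pos: [0.5407, 0.248, 0.2221]
tool_rot: [180.0, 0.0, -171.4]
ft_force: [1.2, -0.2, -0.9]
width: -0.0001
grasp_force: 0.0
```

Call:
carry_out([
  [0,0,0,0,0,0],
  [0,0,0,0,0,0],
  [0,0,0,0,0,0],
  [0,0,0,0,0,0],
  [0,0,0,0,0,0],
  [0,0,0,0,0,0],
  [0,0,0,0,0,0],
  [0,0,0,0,0,0],
  [0,0,0,0,0,0],
  [0,0,0,0,0,0],
], jaw=-1)

```text
time_s: 10.52
tool_pos: [0.5411, 0.2458, 0.2224]
tool_rot: [180.0, 0.0, -171.4]
ft_force: [-0.0, -0.6, 0.1]
width: 0.0851
grasp_force: 0.0
```

```bash
python3 - <<'E'
from h import *
p,d=viewer.snapshot('side');q,d=viewer.snapshot('top')
cv2.imwrite('pics/e.png',np.hstack([cv2.resize(p[120:320,150:400],(400,320)),cv2.resize(q[90:290,100:350],(400,320))]))
o=robot.get_obs();print(o['ft_force'],o['tool_pos'],o['width'])
E
```

```text
[ 0.50145551 -0.62716083 -0.73264005] [0.54108699 0.24593017 0.22235694] 0.0854657591615971
```

View pics/e.png

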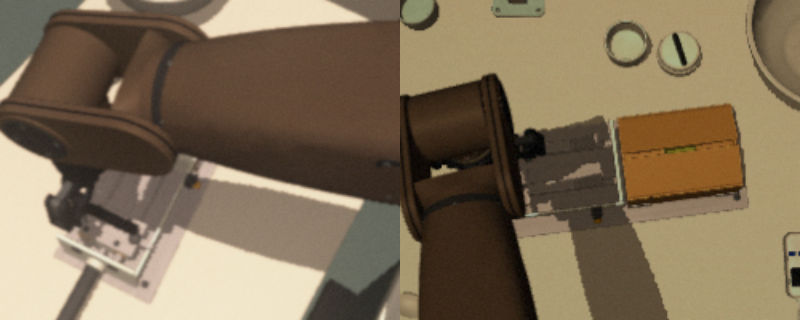

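All four flaps are down (top crop ~(680,155)), and the open gripper stands over the handle. Lowering and closing.

Call:
carry_out([
  [0,0,-0.06,0,0,0],
  [0,0,-0.06,0,0,0],
  [0,0,-0.05,0,0,0],
  [0,0,-0.02,0,0,0],
  [0,0,0,0,0,0],
  [0,0,0,0,0,0],
  [0,0,0,0,0,0],
  [0,0,0,0,0,0],
  [0,0,0,0,0,0],
  [0,0,0,0,0,0],
])

```text
time_s: 11.45
tool_pos: [0.5418, 0.2462, 0.1288]
tool_rot: [180.0, 0.1, -171.4]
ft_force: [-0.8, 0.4, 0.0]
width: 0.0852
grasp_force: 0.0
```

Call:
carry_out([
  [0,0,0,0,0,0],
  [0,0,0,0,0,0],
  [0,0,0,0,0,0],
  [0,0,0,0,0,0],
  [0,0,0,0,0,0],
  [0,0,0,0,0,0],
  [0,0,0,0,0,0],
  [0,0,0,0,0,0],
  [0,0,0,0,0,0],
  [0,0,0,0,0,0],
], jaw=1, squeeze=70)

```text
time_s: 12.28
tool_pos: [0.5408, 0.2474, 0.1276]
tool_rot: [179.8, 0.0, -171.4]
ft_force: [-1.2, 4.9, 1.1]
width: 0.0137
grasp_force: 68.1
```

Call:
carry_out([
  [0.003,-0.02,0,0,0,0],
  [0.003,-0.02,0,0,0,0],
  [0.003,-0.02,0,0,0,0],
  [0.003,-0.02,0,0,0,0],
  [0.003,-0.02,0,0,0,0],
  [0.003,-0.02,0,0,0,0],
  [0.003,-0.02,0,0,0,0],
  [0.003,-0.02,0,0,0,0],
  [0.003,-0.02,0,0,0,0],
  [0,0,0,0,0,0],
])

```text
time_s: 13.12
tool_pos: [0.554, 0.158, 0.1276]
tool_rot: [179.7, -0.0, -171.5]
ft_force: [-2.2, 7.2, 2.1]
width: 0.0137
grasp_force: 69.0
```

```bash
python3 - <<'E'
from h import *
p0=np.array([.581457,-.01104]);c,s=np.cos(.15177),np.sin(.15177);R=np.array([[c,-s],[s,c]])
loc=lambda w:np.round((R.T@(w[:2]-p0))*1e3,1)
ims=[]
for n in('side','top'):
    p,d=viewer.snapshot(n)
    for t in('pointer','index_mark'):
        for r in models.landmark_of(n,t)[:2]: print(n,t,np.round(r['centre'],1),round(r['confidence'],2),loc(atz(n,r['centre'],.103)))
    x,y=(225,200) if n=='side' else (180,180)
    ims.append(cv2.resize(p[y:y+80,x:x+80],(400,400),interpolation=cv2.INTER_CUBIC))
cv2.imwrite('pics/f.png',np.hstack(ims))
o=robot.get_obs();print(o['ft_force'],o['tool_pos'],loc(o['tool_pos']),o['width'],o['grasp_force'])
E
```

```text
side pointer [261.1 238.3] 0.97 [-67.  169.2]
side index_mark [271.1 231.5] 0.66 [-81.4 142.9]
top index_mark [219.7 219.7] 0.35 [-69.6 146.6]
[-2.52033765  6.55649425  1.36647702] [0.55397461 0.15793671 0.12758906] [ -1.6 171.2] 0.013966377102738686 68.9817202091217
```

View pics/f.png

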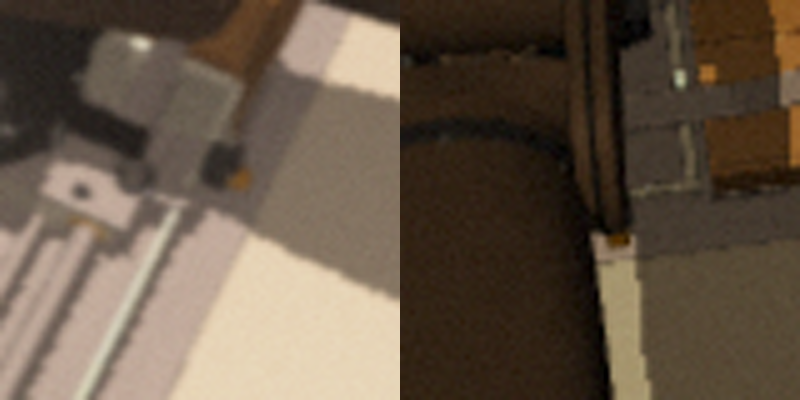

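In the side crop the pointer arm is just left of the clamp (~(185,190) against the block at ~(220,160)). The models put the mark about 26 mm further on. Pulling 24 mm more, then comparing again.

Call:
carry_out([
  [0.002,-0.012,0,0,0,0],
  [0.002,-0.012,0,0,0,0],
  [0.002,-0.012,0,0,0,0],
  [0.002,-0.012,0,0,0,0],
  [0,0,0,0,0,0],
  [0,0,0,0,0,0],
  [0,0,0,0,0,0],
  [0,0,0,0,0,0],
  [0,0,0,0,0,0],
  [0,0,0,0,0,0],
])

```text
time_s: 14.25
tool_pos: [0.5574, 0.1347, 0.1276]
tool_rot: [179.7, -0.1, -171.4]
ft_force: [-3.2, 8.9, 4.1]
width: 0.0139
grasp_force: 69.1
```

```bash
python3 - <<'E'
from h import *
p0=np.array([.581457,-.01104]);c,s=np.cos(.15177),np.sin(.15177);R=np.array([[c,-s],[s,c]])
loc=lambda w:np.round((R.T@(w[:2]-p0))*1e3,1)
for n in('side','top'):
    for k in range(3):
        p,d=viewer.snapshot(n)
        if k==0:
            acc=p.astype(float)
        else: acc+=p
        for t in('pointer','index_mark'):
            for r in models.landmark_of(n,t)[:1]: print(n,t,np.round(r['centre'],1),round(r['confidence'],2),loc(atz(n,r['centre'],.103)))
    if n=='side':
        im=cv2.resize((acc/3).astype(np.uint8)[210:250,245:295],(800,640),interpolation=cv2.INTER_CUBIC)[:600]
        # overlay: expected pointer pixel by stand frame at x=-75,-78
        cv2.imwrite('pics/g.png',im)
        ci=viewer.camera_info(n);E=np.linalg.inv(np.array(ci['extrinsics']));K=np.array([[ci['fx'],0,ci['cx']],[0,ci['fy'],ci['cy']],[0,0,1]])
        for y in(130,140,145,150,160):
            q=np.array([*(p0+R@np.array([-.0765,y/1e3])),.103])
            print(y,cv2.projectPoints(q[None],cv2.Rodrigues(E[:3,:3])[0],E[:3,3],K,np.array(ci['distortion']))[0].ravel())
o=robot.get_obs();print(o['time_s'],o['ft_force'],loc(o['tool_pos']),o['grasp_force'])
E
```

```text
side pointer [270.  228.1] 0.72 [-75.3 135.9]
side index_mark [268.8 232.8] 0.57 [-77.8 148.4]
side pointer [268.3 231.3] 0.58 [-75.1 145.3]
side index_mark [269.3 232.1] 0.55 [-78.1 146.2]
side pointer [270.  230.6] 0.69 [-78.  141.9]
side index_mark [270.4 232.9] 0.62 [-81.4 147. ]
130 [271.44298795 226.26096075]
140 [269.75005916 229.68484053]
145 [268.89669659 231.41082737]
150 [268.0386818 233.1462883]
160 [266.30853229 236.64596691]
top index_mark [347.8 277.3] 0.64 [-248.7 -138.8]
15.15 [-4.17038189  8.11076211  3.13165415] [ -1.8 147.7] 69.11498308181763
```

View pics/g.png

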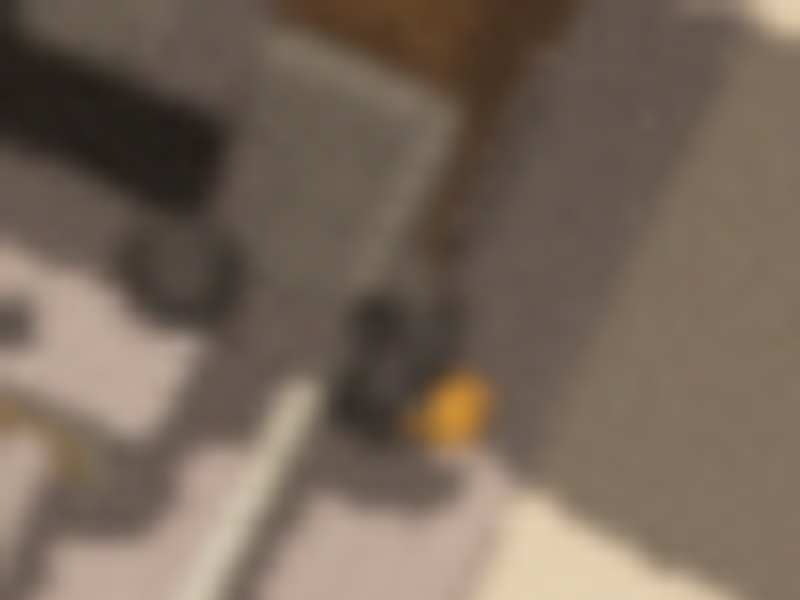

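The side crop shows the dark clamp at ~(385,370) with its brass screw at (455,410). The pointer is lost in shadow, so I'll make contrast-stretched tiles.

```bash
python3 - <<'E'
from h import *
acc=np.mean([viewer.snapshot('side')[0].astype(float) for _ in range(10)],0); np.save('acc.npy',acc)
s0=cv2.imread('pics/side0.png').astype(float);t0=cv2.imread('pics/top0.png').astype(float)
def tile(im,cx,cy,n=24):
    x,y=int(cx-n//2),int(cy-n//2);c=im[y:y+n,x:x+n]
    lo,hi=np.percentile(c,1),np.percentile(c,97);c=np.clip((c-lo)/(hi-lo),0,1)**.7*255
    print(x,y); return cv2.resize(c.astype(np.uint8),(266,266),interpolation=cv2.INTER_CUBIC)
a=np.hstack([tile(s0,270,232),tile(acc,270,232),tile(s0,246,272)])
b=np.hstack([tile(t0,222,221),tile(t0,172,227),tile(acc,265,225)])
cv2.imwrite('pics/i.png',np.vstack([a,b]))
E
```

```text
258 220
258 220
234 260
210 209
160 215
253 213
```

View pics/i.png

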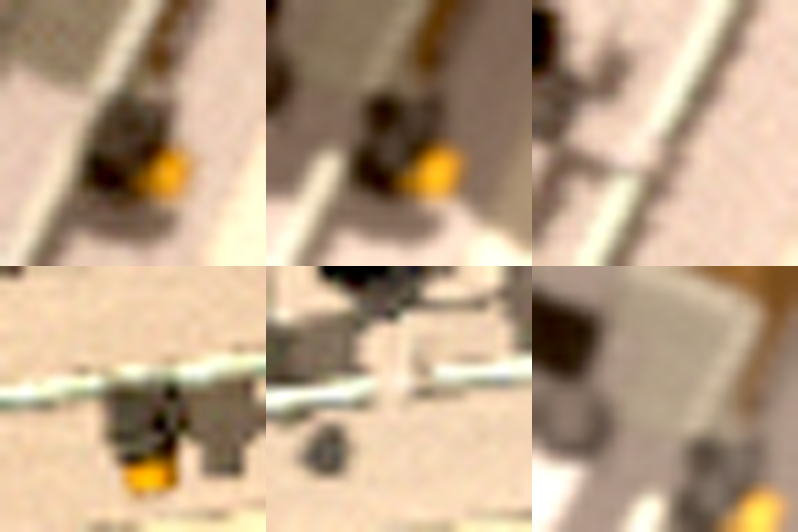

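```bash
python3 - <<'E'
from h import *
p0=np.array([.581457,-.01104]);c,s=np.cos(.15177),np.sin(.15177);R=np.array([[c,-s],[s,c]])
loc=lambda w:np.round((R.T@(w[:2]-p0))*1e3,1)
for n,k,uv,z in [('top','ptr0',(172.4,226.4),.103),('top','block',(222.4,222),.103),('top','block',(222.4,222),.09),('side','ptr0',(245.5,274.4),.103),('side','ptrnow?',(270.5,231.7),.103),('side','block',(269.3,231.7),.103),('side','block',(269.3,231.7),.09)]:
    print(n,k,z,loc(atz(n,uv,z)))
# gray profiles of clamp: now vs before, normalised
a=np.load('acc.npy').mean(2);b=cv2.imread('pics/side0.png').mean(2)
print(np.round(b[225:241,264:276]).astype(int));print(np.round(a[225:241,264:276]).astype(int))
E
```

```text
top ptr0 0.103 [-70.2 262.1]
top block 0.103 [-76.  140.8]
top block 0.09 [-74.6 141.4]
side ptr0 0.103 [-72.1 263.3]
side ptrnow? 0.103 [-80.3 144. ]
side block 0.103 [-77.7 145.3]
side block 0.09 [-75.6 140.1]
[[ 90  91  95 122 140 117  85  66  60  70  95 122]
 [ 88  92 106 129 131  98  80  74  69  85 107 126]
 [102 102 121 135 119  85  80  87  84  96 123 132]
 [118 115 119 109  85  70  80  92  93  99 120 134]
 [133 131 114  84  66  60  67  69  75  85 115 134]
 [130 123 100  69  59  58  59  64  64  84 118 132]
 [133 111  79  62  59  53  54  59  57  88 123 134]
 [129  99  70  58  60  58  58  54  58  89 117 130]
 [125  88  61  59  60  56  52  48  59  89 107 125]
 [117  74  47  49  53  54  53  55  78  94 108 115]
 [108  68  47  45  47  51  58  70  96 107 104 115]
 [ 94  62  49  45  42  49  62  75  94 106 108 121]
 [ 85  70  65  56  55  53  58  74  91 103 113 124]
 [ 77  75  67  67  60  62  67  76  94 107 122 133]
 [ 75  73  74  74  71  70  73  76  81  90 119 135]
 [ 83  86  79  73  72  71  74  77  78  95 123 134]]
[[ 95  94  94 101 105  97  84  73  63  65  75  85]
 [ 95  94  96 103 102  93  86  79  70  72  82  88]
 [ 93  95  98 103  95  86  88  83  77  78  84  90]
 [ 89  92  89  81  71  72  81  82  75  74  82  90]
 [ 91  91  80  61  52  57  66  70  65  67  81  90]
 [ 91  89  78  60  52  54  63  69  67  68  81  90]
 [ 91  89  80  63  55  60  63  67  65  71  83  91]
 [ 93  87  78  65  64  67  64  62  62  73  84  90]
 [107  86  65  59  65  69  64  58  69  88  97  94]
 [133  85  57  53  63  68  64  70  97 118 117 103]
 [132  80  55  51  54  60  74  89 118 134 122 101]
 [116  80  62  53  50  59  78  94 118 131 117  97]
 [106  88  78  71  61  64  77  91 116 127 118 103]
 [ 97  93  89  86  81  80  86  98 122 136 141 132]
 [ 92  92  92  91  90  89  92  95 105 120 146 156]
 [105 109 102  95  93  93  93  94  98 118 151 167]]
```

Call:
carry_out([
  [0.001,-0.004,0,0,0,0],
  [0,-0.004,0,0,0,0],
  [0,0,0,0,0,0],
  [0,0,0,0,0,0],
  [0,0,0,0,0,0],
  [0,0,0,0,0,0],
  [0,0,0,0,0,0],
  [0,0,0,0,0,0],
  [0,0,0,0,0,0],
  [0,0,0,0,0,0],
])

```text
time_s: 16.48
tool_pos: [0.5578, 0.1317, 0.1276]
tool_rot: [179.6, -0.1, -171.5]
ft_force: [-3.0, 12.5, 3.6]
width: 0.0142
grasp_force: 69.1
```

```bash
python3 - <<'E'
from h import *
p0=np.array([.581457,-.01104]);c,s=np.cos(.15177),np.sin(.15177);R=np.array([[c,-s],[s,c]])
loc=lambda w:np.round((R.T@(w[:2]-p0))*1e3,1)
D={'pointer':[],'index_mark':[]}
for k in range(12):
    p,d=viewer.snapshot('side')
    for t in D:
        r=models.landmark_of('side',t)
        if r and abs(r[0]['centre'][0]-270)<8:D[t].append(loc(atz('side',r[0]['centre'],.103)))
for t in D:print(t,len(D[t]),np.mean(D[t],0),np.std(D[t],0),np.median(D[t],0))
q,_=viewer.snapshot('top')
cv2.imwrite('pics/j.png',np.hstack([cv2.resize(p[130:255,220:320],(400,500),interpolation=2),cv2.resize(q[130:255,210:310],(400,500),interpolation=2)]))
o=robot.get_obs();print(o['time_s'],o['ft_force'],loc(o['tool_pos']),o['grasp_force'])
E
```

```text
pointer 12 [-75.45833333 139.81666667] [2.6964354  3.40559181] [-76.  140.2]
index_mark 12 [-79.9        144.33333333] [3.8334058  2.90468969] [-80.55 144.25]
18.3333 [-4.1937596  11.16850535  3.00160867] [ -1.8 144.7] 69.10363912582397
```

View pics/j.png

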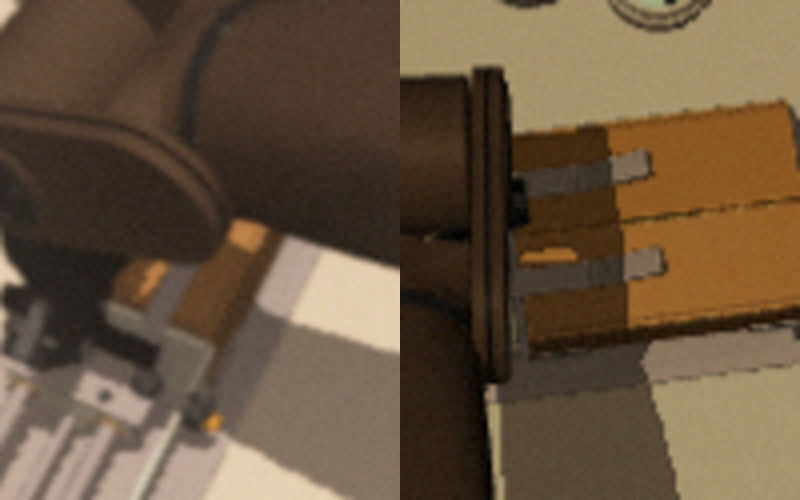

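The flaps lie flat under both tines (top crop ~(600,170) and ~(600,270)). The pointer is at y ≈ 144.7 mm, in the middle of the mark estimates (141–149 mm). Handing in.

```bash
python3 -c "
from rig import robot
print(robot.hand_in())"
```

```text
the job is handed in; nothing more can be done
None
```

The job is handed in with no verdict returned: all four flaps are folded in order and look flat, and the fork is held on its handle with 69 N at about 117 mm of travel. The pointer should be level with the mark, but my estimates of the mark spread over 8 mm (stand y 141 to 149), so I held the pointer between them at 144.7.

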